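# Close, pin and squeeze a ukulele body mould

## Task

Swing the loose half of the ukulele mould gently shut against the fixed half, then take the lock pin out of the wooden pin block and push it down fully home through the closed barrel at the neck end. Finish by pinching the mould's two ears together across the seam from above and keep squeezing firmly: stop there, still holding, so that I can put the clamp on; leave the awl, glue bottle, parts bin and cam clamp where they are.

Things in the scene. Friction and masses are not known exactly. Their poses are not given: they have to be found in the camera images.
- mould: Split plywood ukulele-body mould flat on the bench, 60 mm high (dark bent ribs inside stand 4 mm prouder), about 380 x 205 mm shut; one half is fixed to the bench. Origin: on the bench on the vertical axis of the pin barrel at the neck end (near the robot). x: along the seam from the barrel to the tail hinge (axis at x = 355 mm); y: from the fixed half (-y) to the loose half (+y); z up.
- tail_hinge (a joint): Opening angle of the loose half (about 0.6 kg) about the vertical tail hinge, rad: 0 is shut against the stop; it grows as the neck end swings to the mould's +y side (clockwise seen from above); 0.3 to 0.5 at the start. Stiff hinge (about 0.35 N m of friction, no spring): it stays where it is left.
- loose_ear (a point): Point on the outer (+y) flat face of the loose ear, 36 mm from the barrel axis along the seam, 40 mm above the bench; it swings with the loose half at 320 mm from the hinge axis. A good place to push. The loose ear, like the fixed one, is a flat tongue 22 mm thick, 60 mm high, from 12 to 60 mm beyond the barrel axis; then the mould widens to its curved body.
- pin_hole (a point): Centre of the top mouth of the steel barrel, 62 mm above the bench. The barrel is 22 mm in outside diameter, 54 mm tall, three rings with a 10 mm bore straight down (top and bottom ring on the fixed half, the middle one on the loose half); the rings line up only when the mould is shut.
- ears_mid (a point): Point on the seam midway along the two ears, 36 mm from the barrel axis, 45 mm above the bench. The shut ears are 44 mm thick together (22 mm either side of the seam), with free room for a finger outside each.
- pin: Lock pin, 45 g: steel shank 8 mm in diameter, 56 mm long, tapered nose; black round knob 22 mm in diameter, 32 mm high on top. Origin at the tip of the nose, z up along the pin: knob z 56 to 88 mm. It starts upright in the pin block, knob just above the block, tip on the hole's floor 8 mm above the bench. Fully home, the knob rests on the barrel and the tip is 6 mm above the bench.
- pin_block: Wooden block 120 x 50 x 64 mm high, fixed to the bench, on the left or on the right of the mould. Origin under its centre, x along its length. Two 10 mm holes, 56 mm deep: the pin stands in the one at x = -30 mm, the awl in the one at x = +30 mm.
- awl: Bystander: scribing awl with a turned dark wooden handle 27 mm in diameter, standing in the pin block beside the pin, top about 132 mm above the bench. Origin at its tip.
- glue: Bystander: yellow glue bottle with a white cap, 52 mm in diameter, 125 mm high, origin under its centre.
- parts_bin: Bystander: grey open plastic bin 110 x 80 x 45 mm with a few tuning pegs in it, origin under its centre; on the side of the mould where the pin block is not.
- cam_clamp: Bystander: wooden cam clamp lying flat, 160 x 110 mm, 22 mm high, origin under its bar near the middle.
Mind the look-alikes: they are no part of the job. What is shaped like the pin but blue or pink is not meant.

How it is judged (in metres and radians):
On the way, in this order (a step that is already met when the one before it is completed fails the run):
1. the loose half is swung shut (value of joint tail_hinge below 0.012 rad), for 0.2 s.
2. the pin is pushed fully home through the barrel of the shut mould (horizontal distance between pin and pin_hole below 0.004 m and z of pin in the frame of mould below 0.009 m and angle between pin's own z axis and vertical below 0.08 rad and value of joint tail_hinge below 0.012 rad), for 0.2 s.
At the end, for the whole second after the job is handed in: Mould shut (hinge below 0.012 rad); pin upright in the barrel, its knob within 3 mm of it; the fingers still straddle the ears from above (TCP below 65 mm, within 30 mm of the ears' middle) and squeeze, one pressing each ear with over 8 N (all of step 2 and contact force between the fingers and loose_ear above 8 N and contact force between the fingers and fixed_ear above 8 N and horizontal distance between the grasp point and ears_mid below 0.03 m and height (world z) of the grasp point below 0.065 m); the arm keeps its last pose, push and grip.
It fails at once if the loose half is slammed (closing faster than 1.5 rad/s) (velocity of joint tail_hinge below -1.5 rad/s).
It fails at once if the awl, glue bottle, parts bin or cam clamp is moved more than 25 mm (distance of any of awl, glue, parts_bin, cam_clamp from where it was at the start of the episode above 0.025 m).
It also fails if it takes over 72 s, if anything falls off the work surface, if the arm or the gripper's body presses on something with over 40 N, if the wrist force passes 120 N, or if a joint passes its speed limit or range.

## Robot

A 7-joint arm with a two-finger parallel gripper is mounted at the origin on the work surface. World frame = base frame: x ahead of the robot, y to its left, z up, the work surface at z = 0. Lengths are in mm, angles in rad, forces in N, time in s.
With the tool pointing down it reaches from about 350 to 900 mm from the base axis. Payload 19.9 kg.
Tool frame: the origin (TCP) lies between the finger pads, 19 mm behind the fingertips; this is the grasp point; z points along the fingers, y is the line along which they close (so a half turn about z gives the same grasp; the last joint's range is limited). The gripper opens to 94 mm and grips with 3 to 60 N. Pads are 16 mm wide; open, the fingers measure 119 mm over their backs; the gripper's body (75 mm by 177 mm) begins 78 mm behind the grasp point.
Start: joints at [1.196, 0.417, -0.01, 1.614, 0.005, 1.111, -0.053], TCP at [204.766, -590.484, 224.225] pointing down, gripper open.
Joint ranges: [-2.81, 2.81], [-0.39, 2.02], [-1.27, 1.25], [0.06, 2.57], [-1.19, 4.33], [0.19, 2], [-2.82, 2.82]. Speed limits (rad/s): [1.89, 1.89, 2.39, 2.39, 3.01, 3.01, 3.01].

## Interface

Orientations are given as a unit quaternion [w, x, y, z].
In Python, from plant import r, capture, camera_model, ticket gives the robot as it stands. The module is installed in compiled form; this text tells all that it offers.
- The arm moves only by the shell command python3 -m inch 'ROWS'. ROWS is JSON, a list of rows, each an object with "rot": the turn, a rotation vector about the tool's x, y, z in units of 6 degrees (1.0 is 6 degrees), a list of three; "translation": the shift along the tool's x, y, z in units of 40 mm (1.0 is 40 mm), a list of three; "hand": the finger opening in mm, from 0 to 94. In form: [{"rot": [rx, ry, rz], "translation": [tx, ty, tz], "hand": hand}, ...]. A call has 1 to 12 rows; each row shifts and turns the commanded pose from where the row before left it, along the tool's axes as they then stand; what a row does not reach is not made up. A row lasts 1/12 s, in which the tool goes at most 41.7 mm and 7.16 degrees, less where a joint would pass 70% of its speed; a pose out of reach is approached as far as the arm can. A call is refused whole if a number of a shift passes 1 or a number of a turn 1, either way. A call with a gripper value outside its range is refused whole. The fingers move at their own pace and stop on an object; the grip force is fixed at half the most. Time passes only in rows, so rows that do not move let the fingers close. It gives the time, the measured TCP pose, the force, the opening and the grip force at its end, in the units of the state.
- r.read_state(): the state, without advancing time (a new reading comes with each control period).
- capture(name): name is "scene" or "side" or "wrist"; returns (picture, depth): 480x640x3 uint8, red, green, blue; 480x640 float32, mm along the optical axis (not along the pixel's ray), 0 where there is no reading.
- camera_model(name): a dict with "fx", "fy", "cx", "cy" (pixels), "R" (3x3) and "t" (3): a world point X has camera coordinates R X + t. Camera axes: x right, y down, z forward; pixel columns grow to the right and rows downward; lengths in mm; the calibration is good to about 2 mm. A picture is of the moment at which its call begins: read the wrist's pose just before it. camera_model takes no time and is no camera call; for the wrist camera it gives the pose at the moment of the call.
- ticket.sign_off(): hands the job in; it is judged then, once.
The state is a dict: "t": time; "qpos": joint angles; "qd": joint speeds; "joint_efforts": joint torques, N m; "tool_pos": TCP position; "ee_rot": TCP orientation; "contact_force": force on the tool from outside, world axes, zero at the start; "wrist_torque": the same for the moment, N m; "finger_gap": finger opening in mm; "grip_force": force on a finger pad.
Only numpy, scipy, OpenCV 4.12 (cv2) and the standard library are available. Lean on these libraries where they do the work, as an engineer would, in place of code of your own. Each camera call takes 0.05 s, during which the arm holds its last target. There are 200 camera calls.

## Working session

There is one attempt and no reset: what is moved stays moved. The work goes in short steps, Python scripts to look and compute and a shell command to move; the robot and the scene stay as the last step left them, time stands still between calls to the robot, and variables do not carry over. Pictures are saved under pics/ and viewed, at most 10 in all, crops included, and the job is handed in when it is done.

```bash
mkdir -p pics; cat > h.py <<'E'
import numpy as np, cv2
from plant import r, capture, camera_model, ticket
def world(name,u,v,depth,m=None):
    m=m or camera_model(name)
    p=np.array([(u-m['cx'])/m['fx']*depth,(v-m['cy'])/m['fy']*depth,depth])
    return np.array(m['R']).T@(p-np.array(m['t']))
def plane(name,u,v,z,m=None):
    m=m or camera_model(name)
    R=np.array(m['R']);t=np.array(m['t'])
    d=R.T@np.array([(u-m['cx'])/m['fx'],(v-m['cy'])/m['fy'],1.]);c=-R.T@t
    return c+d*(z-c[2])/d[2]
def snap(name,tag):
    m=camera_model(name);im,d=capture(name)
    np.savez(f'{tag}.npz',im=im,d=d);cv2.imwrite(f'pics/{tag}.png',im[:,:,::-1]);return im,d,m
E
python3 - <<'E'
from h import *
for n in ('scene','side','wrist'):
    im,d,m=snap(n,n+'0');print(n,m)
print(r.read_state())
E
```

```text
scene {'fx': 521.3272807617711, 'fy': 521.3272807617711, 'cx': 322.03155115787706, 'cy': 245.19845032030221, 'R': array([[-0.07931671,  0.99680333,  0.00959079],
       [ 0.60997323,  0.05614139, -0.79043077],
       [-0.78844247, -0.05684425, -0.61247629]]), 't': array([  32.4879504 , -303.78653957, 1568.25026019])}
side {'fx': 515.7945627876843, 'fy': 515.7945627876843, 'cx': 317.6947142735138, 'cy': 237.77523340704826, 'R': array([[ 0.98163689, -0.19036747,  0.01221617],
       [-0.10834832, -0.60911804, -0.78564359],
       [ 0.15700207,  0.76989313, -0.61855874]]), 't': array([-577.74024983,  120.53203125,  993.10513618])}
wrist {'fx': 353.23003837090994, 'fy': 353.23003837090994, 'cx': 317.6895104549409, 'cy': 242.57129068123533, 'R': array([[ 3.28090970e-01, -9.44646015e-01, -4.69924905e-04],
       [-9.10997212e-01, -3.16535703e-01,  2.64365710e-01],
       [-2.49880763e-01, -8.63079021e-02, -9.64422392e-01]]), 't': array([-625.62969545,  -26.8915962 ,  391.56528179])}
{'t': 0.15, 'qpos': array([ 1.1955275 ,  0.41787241, -0.01028844,  1.61400489,  0.00470561,
        1.11068762, -0.0530152 ]), 'qd': array([ 0.00115669, -0.00122476, -0.00278991, -0.00207396, -0.00039159,
       -0.00103111, -0.00137398]), 'joint_efforts': array([-1.86616744e-03, -8.51539135e+01,  6.37665465e-01, -4.26139891e+01,
       -4.88656363e-02,  1.71294477e-02,  6.78339757e-05]), 'tool_pos': array([ 204.65333736, -590.27085501,  223.75989292]), 'ee_rot': array([-4.58471608e-04,  9.86108509e-01,  1.66101725e-01, -1.22503411e-04]), 'contact_force': array([ 1.01439434, -0.54389455, -0.80255988]), 'wrist_torque': array([-9.78851584e-05, -2.12898881e-02,  2.00623671e-02]), 'grip_force': 0.0, 'finger_gap': 93.7753788996221}
```

View pics/scene0.png

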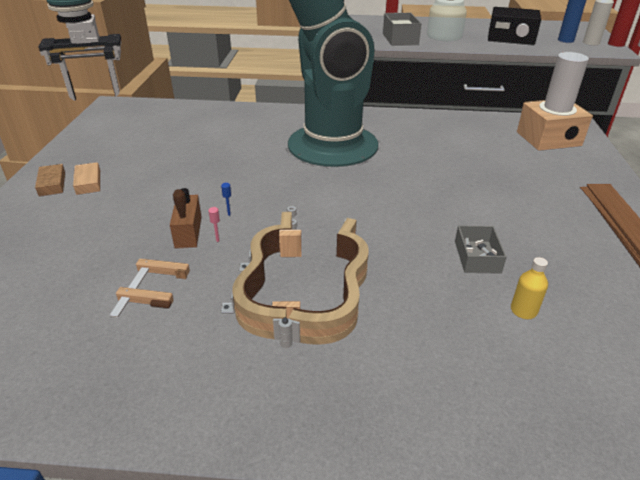

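View pics/side0.png

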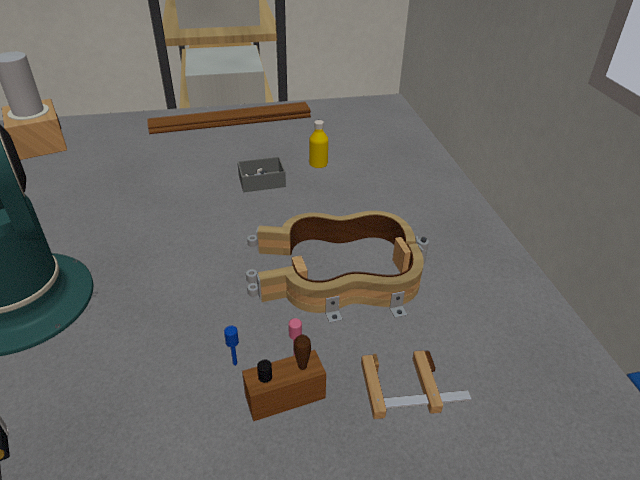

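The scene and side views show these things that could be taken for the pin:
- Black knob in the wooden block: side (265,371), scene (185,193). This is the pin.
- Blue look-alike: side (232,340), scene (227,195).
- Pink look-alike: side (295,328), scene (214,215).
- Awl handle: side (303,350), scene (180,203).

I choose the black knob. The fixed half, with bench brackets, is at -y. The loose half is at +y, with its ear at side (272,237). The barrel is at side (252,275) and the hinge at (423,242).

```bash
python3 - <<'E'
from h import *
z=np.load('side0.npz');im,d=z['im'],z['d']
a=cv2.resize(im[215:305,235:435],None,fx=4,fy=4,interpolation=cv2.INTER_CUBIC)[:, :800]
b=cv2.resize(im[315:415,220:340],None,fx=2.3,fy=2.3,interpolation=cv2.INTER_CUBIC)
c=np.zeros((600,800,3),np.uint8);c[:360]=a;c[365:365+b.shape[0],:b.shape[1]]=b
s=np.load('scene0.npz')['im'];e=cv2.resize(s[195:275,270:370],None,fx=2.8,fy=2.8,interpolation=cv2.INTER_CUBIC)
c[365:365+e.shape[0],300:300+e.shape[1]]=e
cv2.imwrite('pics/crop1.png',c[:,:,::-1])
# point cloud of side camera
m=camera_model('side')
v,u=np.mgrid[0:480,0:640];P=np.stack([(u-m['cx'])/m['fx']*d,(v-m['cy'])/m['fy']*d,d],-1)-m['t']
W=P@np.array(m['R']);np.save('W.npy',W)
for n,(uu,vv) in dict(knob=(265,364),awl=(303,338),blue=(232,330),pink=(295,322),bar=(252,272),looseb=(252,238),hinge=(423,239),bench=(330,430)).items(): print(n,W[vv,uu].round())
mm=camera_model('scene')
for n,(uu,vv) in dict(bar=(292,208),hingetop=(286,319)).items(): print(n,world('scene',uu,vv,np.load('scene0.npz')['d'][vv,uu],mm).round())
E
```

```text
knob [ 447. -311.   95.]
awl [ 506. -302.  130.]
blue [ 403. -230.   89.]
pink [ 505. -230.   87.]
bar [449. -63.  58.]
looseb [459.  67.  38.]
hinge [797. -39.  70.]
bench [ 534. -379.    1.]
bar [443. -67.  60.]
hingetop [801. -32.  71.]
```

View pics/crop1.png

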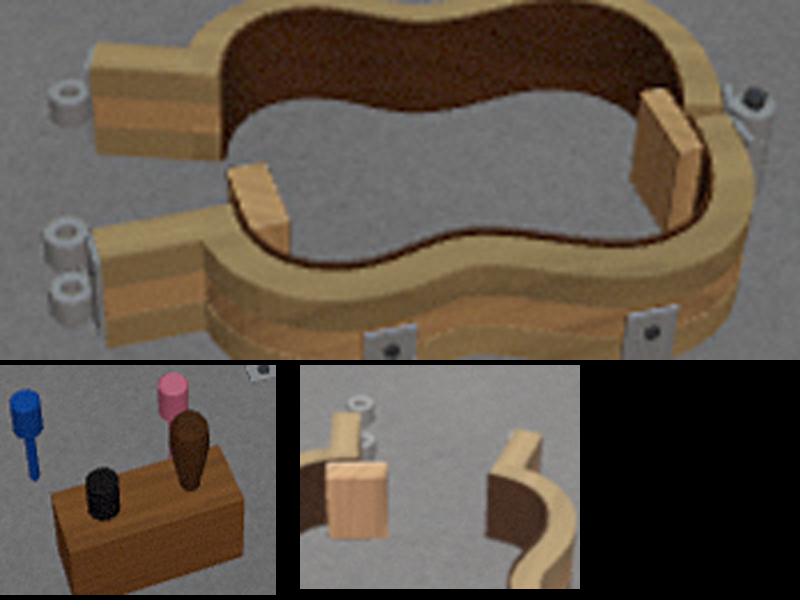

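The crop confirms the black knob in the block as the pin, crop (102,476). The barrel rings of the fixed half are at crop (66,232), and the loose half's middle ring is at (68,90). The hinge screw is at (755,98).

```bash
python3 - <<'E'
from h import *
print('bar side',plane('side',251.5,273,62),'scene',plane('scene',291.4,209.3,62))
print('hinge side',plane('side',423.7,239.7,71),'scene',plane('scene',286,320.5,71))
print('knob side',plane('side',264.3,363.3,96))
W=np.load('W.npy');im=np.load('side0.npz')['im']
k=(np.abs(W[...,2]-60)<5)&(W[...,0]>440)&(W[...,0]<560)&(np.abs(W[...,1])<150)
for x in range(455,545,10):
    q=W[k&(np.abs(W[...,0]-x)<4)];f=q[q[:,1]<0][:,1];l=q[q[:,1]>0][:,1]
    print(x,f.min().round(),f.max().round(),l.min().round() if len(l) else 0,l.max().round() if len(l) else 0)
b=(np.abs(W[...,2]-64)<4)&(W[...,1]<-240)&(W[...,1]>-400)&(W[...,0]>350)&(W[...,0]<600)
q=W[b][:,:2].astype(np.float32);print(cv2.minAreaRect(q))
kn=(im.max(2)<45)&(W[...,2]>85)&(W[...,1]<-250);print(kn.sum(),np.median(W[kn],0))
m=camera_model('wrist');R=np.array(m['R']);s=r.read_state();print('cam rel', -R.T@m['t']-s['tool_pos'])
E
```

```text
bar side [447.20308295 -70.46866634  62.        ] scene [451.52227312 -66.70217326  62.        ]
hinge side [797.70405964 -41.97439201  71.        ] scene [804.23622609 -31.16027149  71.        ]
knob side [ 446.45442317 -310.809001     96.        ]
455 -89.0 -60.0 0 0
465 -89.0 -66.0 61.0 64.0
475 -89.0 -67.0 55.0 81.0
485 -88.0 -65.0 51.0 77.0
495 -87.0 -62.0 50.0 74.0
505 -86.0 -62.0 47.0 72.0
515 -106.0 -59.0 43.0 69.0
525 -117.0 -43.0 42.0 75.0
535 -127.0 -36.0 37.0 89.0
((468.12603759765625, -281.6494140625), (125.22473907470703, 105.1241455078125), 9.942105293273926)
446 [ 436.72130454 -322.85900292  118.08406924]
cam rel [ 73.96498037  24.53257993 160.772362  ]
```

```bash
python3 -m inch '[{"rot":[0,0,0],"translation":[0.5,-0.6,0],"hand":0},{"rot":[0,0,0],"translation":[0.5,-0.6,0],"hand":0},{"rot":[0,0,0],"translation":[0.5,-0.6,0],"hand":0},{"rot":[0,0,0],"translation":[0.5,-0.6,0],"hand":0},{"rot":[0,0,0],"translation":[0.5,-0.6,0],"hand":0},{"rot":[0,0,0],"translation":[0.5,-0.6,0],"hand":0},{"rot":[0,0,0],"translation":[0.5,-0.6,0],"hand":0},{"rot":[0,0,0],"translation":[0.5,-0.6,0],"hand":0},{"rot":[0,0,0],"translation":[0.5,-0.6,0],"hand":0},{"rot":[0,0,0],"translation":[0.5,-0.6,0],"hand":0},{"rot":[0,0,0],"translation":[0.5,-0.6,0],"hand":0},{"rot":[0,0,0],"translation":[0.5,-0.6,0],"hand":0}]'
python3 -m inch '[{"rot":[0,0,0],"translation":[0.55,-0.6,0],"hand":0},{"rot":[0,0,0],"translation":[0.55,-0.6,0],"hand":0},{"rot":[0,0,0],"translation":[0.55,-0.6,0],"hand":0},{"rot":[0,0,0],"translation":[0.55,-0.6,0],"hand":0},{"rot":[0,0,0],"translation":[0.55,-0.6,0],"hand":0},{"rot":[0,0,0],"translation":[0.55,-0.6,0],"hand":0},{"rot":[0,0,0],"translation":[0.55,-0.6,0],"hand":0},{"rot":[0,0,0],"translation":[0.55,-0.6,0],"hand":0},{"rot":[0,0,0.8],"translation":[0.55,-0.6,0],"hand":0},{"rot":[0,0,0.8],"translation":[0.4,-0.6,0],"hand":0},{"rot":[0,0,0.7],"translation":[0.4,-0.6,0],"hand":0},{"rot":[0,0,0],"translation":[0.3,-0.6,0],"hand":0}]'
python3 - <<'E'
from h import *
s=r.read_state();print(s['t'],s['tool_pos'],s['ee_rot'],s['qpos'])
E
```

```text
t: 1.15
tool_pos: [337.3, -238.3, 224.3]
ee_rot: [0.0, 0.986, 0.166, -0.0]
contact_force: [0.5, -0.1, -0.4]
finger_gap: 17.9
grip_force: 0.0
t: 2.15
tool_pos: [484.9, 109.3, 224.2]
ee_rot: [-0.0, 0.999, 0.044, -0.0]
contact_force: [-0.3, -0.7, -0.8]
finger_gap: 0.8
grip_force: 0.0
2.15 [484.94420932 109.30353598 224.16505715] [-6.49898767e-05  9.99036154e-01  4.38948442e-02 -4.41946824e-05] [ 0.23937819  0.23255108 -0.5968886   1.90932264  0.15026     1.04382085
 -1.90387052]
```

```bash
python3 -m inch '[{"rot":[0,0,0],"translation":[0.15,-0.06,0.55],"hand":0},{"rot":[0,0,0],"translation":[0.15,-0.06,0.55],"hand":0},{"rot":[0,0,0],"translation":[0,0,0.55],"hand":0},{"rot":[0,0,0],"translation":[0,0,0.55],"hand":0},{"rot":[0,0,0],"translation":[0,0,0.55],"hand":0},{"rot":[0,0,0],"translation":[0,0,0.55],"hand":0},{"rot":[0,0,0],"translation":[0,0,0.55],"hand":0},{"rot":[0,0,0],"translation":[0,0,0.55],"hand":0},{"rot":[0,0,0],"translation":[0,0,0.2],"hand":0},{"rot":[0,0,0],"translation":[0,0,0],"hand":0}]'
python3 -m inch '[{"rot":[0,0,0],"translation":[0,0.3,0],"hand":0},{"rot":[0,0,0],"translation":[0,0.3,0],"hand":0},{"rot":[0,0,0],"translation":[0,0.3,0],"hand":0},{"rot":[0,0,0],"translation":[-0.02,0.3,0],"hand":0},{"rot":[0,0,0],"translation":[-0.02,0.3,0],"hand":0},{"rot":[0,0,0],"translation":[-0.02,0.3,0],"hand":0}]'
```

```text
t: 2.98
tool_pos: [494.9, 113.5, 38.7]
ee_rot: [0.0, 0.999, 0.047, -0.002]
contact_force: [-0.3, -0.2, -0.7]
finger_gap: 0.1
grip_force: 0.0
t: 3.48
tool_pos: [500.4, 40.0, 40.6]
ee_rot: [0.0, 0.999, 0.046, 0.0]
contact_force: [-1.4, 1.5, 0.6]
finger_gap: 0.5
grip_force: 0.7
```

```bash
python3 -m inch '[{"rot":[0,0,0],"translation":[-0.06,0.25,0],"hand":0},{"rot":[0,0,0],"translation":[-0.06,0.25,0],"hand":0},{"rot":[0,0,0],"translation":[-0.06,0.25,0],"hand":0},{"rot":[0,0,0],"translation":[-0.06,0.25,0],"hand":0},{"rot":[0,0,0],"translation":[-0.05,0.25,0],"hand":0},{"rot":[0,0,0],"translation":[-0.05,0.2,0],"hand":0},{"rot":[0,0,0],"translation":[-0.02,0.1,0],"hand":0},{"rot":[0,0,0],"translation":[0,0.05,0],"hand":0},{"rot":[0,0,0],"translation":[0,0,0],"hand":0}]'
python3 -m inch '[{"rot":[0,0,0],"translation":[0,0.05,0],"hand":0},{"rot":[0,0,0],"translation":[0,0.05,0],"hand":0},{"rot":[0,0,0],"translation":[0,0,0],"hand":0},{"rot":[0,0,0],"translation":[0,0,0],"hand":0}]'
```

```text
t: 4.23
tool_pos: [491.8, -23.7, 40.2]
ee_rot: [0.0, 0.999, 0.046, -0.0]
contact_force: [0.2, 0.5, -0.4]
finger_gap: 0.9
grip_force: 0.0
t: 4.57
tool_pos: [492.4, -27.2, 40.2]
ee_rot: [-0.0, 0.999, 0.047, 0.0]
contact_force: [-0.1, 0.2, 0.0]
finger_gap: 0.4
grip_force: 0.0
```

```bash
python3 -m inch '[{"rot":[0,0,0],"translation":[0,0.05,0],"hand":0},{"rot":[0,0,0],"translation":[0,0.05,0],"hand":0},{"rot":[0,0,0],"translation":[0,0,0],"hand":0},{"rot":[0,0,0],"translation":[0,0,0],"hand":0}]'
python3 -m inch '[{"rot":[0,0,0],"translation":[0,0.05,0],"hand":0},{"rot":[0,0,0],"translation":[0,0,0],"hand":0},{"rot":[0,0,0],"translation":[0,0,0],"hand":0},{"rot":[0,0,0],"translation":[0,0,0],"hand":0}]'
```

```text
t: 4.9
tool_pos: [492.4, -28.2, 40.3]
ee_rot: [-0.002, 0.999, 0.048, -0.0]
contact_force: [-3.4, 19.1, 3.1]
finger_gap: 0.5
grip_force: 9.8
t: 5.23
tool_pos: [492.4, -28.3, 40.3]
ee_rot: [-0.002, 0.999, 0.049, -0.0]
contact_force: [-6.4, 30.5, 5.4]
finger_gap: 0.4
grip_force: 15.7
```

```bash
python3 -m inch '[{"rot":[0,0,0],"translation":[0,-0.1,0],"hand":0},{"rot":[0,0,0],"translation":[0,-0.25,0],"hand":0},{"rot":[0,0,0],"translation":[0,-0.25,0],"hand":0},{"rot":[0,0,0],"translation":[0,0,-0.7],"hand":0},{"rot":[0,0,0],"translation":[0,0,-0.8],"hand":0},{"rot":[0,0,0],"translation":[0,0,-0.8],"hand":40},{"rot":[0,0,0],"translation":[0,0,-0.8],"hand":50},{"rot":[0,0,0],"translation":[-0.3,0.4,-0.8],"hand":50},{"rot":[0,0,0],"translation":[-0.3,0.4,-0.1],"hand":50},{"rot":[0,0,0],"translation":[-0.3,0.4,0],"hand":50},{"rot":[0,0,0],"translation":[-0.26,0.3,0],"hand":50},{"rot":[0,0,0],"translation":[0,0,0],"hand":50}]'
python3 -m inch '[{"rot":[0,0,0],"translation":[0,0,0],"hand":50},{"rot":[0,0,0],"translation":[0,0,0],"hand":50}]'
python3 - <<'E'
from h import *
im,d,m=snap('wrist','w1');np.save('w1m.npy',m,allow_pickle=True);print(r.read_state()['tool_pos'])
E
```

```text
t: 6.23
tool_pos: [448.7, -75.4, 200.4]
ee_rot: [0.001, 0.999, 0.045, -0.0]
contact_force: [1.1, 0.2, -0.4]
finger_gap: 43.6
grip_force: 0.0
t: 6.4
tool_pos: [450.4, -72.6, 200.3]
ee_rot: [-0.0, 0.999, 0.047, 0.0]
contact_force: [-1.2, -0.5, 0.4]
finger_gap: 49.8
grip_force: 0.0
[450.43703796 -72.47953851 200.25382426]
```

View pics/w1.png

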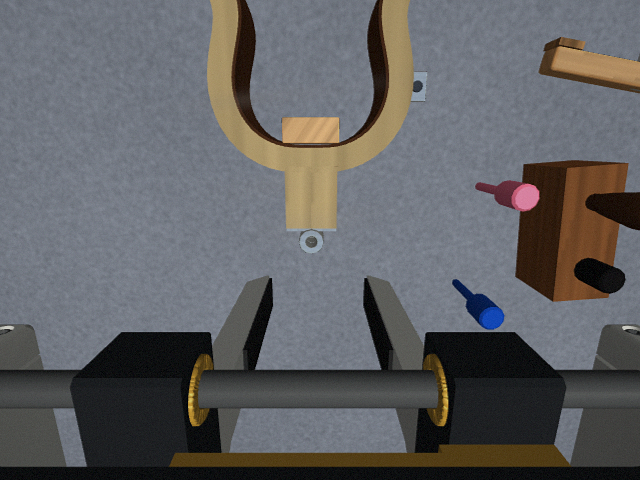

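The wrist view shows the mould shut, its two ears joined at (311,200). The barrel ring is at (311,241), the black pin knob at about (605,277), and the blue and pink decoys are clear of both.

```bash
cat >> h.py <<'E'
def circ(im,box,dark):
    x0,y0,x1,y1=box;g=cv2.resize(im[y0:y1,x0:x1],None,fx=6,fy=6,interpolation=cv2.INTER_CUBIC)
    g=cv2.cvtColor(g,cv2.COLOR_RGB2GRAY);g=cv2.GaussianBlur(g,(7,7),0)
    return g
E
python3 - <<'E'
from h import *
im=np.load('w1.npz')['im'];d=np.load('w1.npz')['d'];m=np.load('w1m.npy',allow_pickle=True).item()
g=im[225:260,295:330].astype(int).sum(2)//3
print(g[2:30,2:32])
print(d[235:248:3,300:324:3])
for u,v in [(311.5,241.5)]: print(plane('wrist',u,v,62,m))
kp=plane('wrist',612,276,96,m);print('knob',kp)
E
```

```text
[[149 145 149 146 149 147 142 144 141 141 138 130 137 128 137 138 144 143
  143 141 145 144 149 143 147 146 146 147 149 153]
 [152 149 156 153 150 151 152 149 147 141 143 145 145 148 134 150 152 154
  154 150 156 152 154 153 156 152 151 152 151 156]
 [152 154 159 159 156 155 156 156 158 161 161 150 128 105  86 102 138 144
  157 164 162 162 162 164 161 157 153 154 156 152]
 [157 151 155 156 155 160 161 160 130 100  85  89  97 125 128 118  99  88
   98 108 143 163 168 164 167 159 152 159 160 157]
 [140 139 140 126 106  98 101  86  89 124 132 146 154 157 153 154 159 148
  127 119  96 107 108 106 110 109 127 135 134 132]
 [136 140 136 121  82  79  74 116 153 153 152 153 156 155 156 155 157 154
  152 153 143 102  88  89  88  78 123 125 126 130]
 [134 135 134  95  76  74 119 148 152 151 154 152 154 154 150 152 148 156
  150 156 156 149 105  90  88  82 105 128 127 130]
 [128 131 135  95  74 117 151 154 156 156 159 153 156 156 154 153 160 153
  155 156 153 157 150 106  85  88 110 127 127 129]
 [126 129 127  83 116 155 161 161 155 157 158 159 161 162 158 163 163 160
  155 161 160 159 160 153 
[... 2216 characters left out ...]
119 125
  127 134 132 131 129 124 127 127 131 129 126 126]
 [125 126 131 128 128 130 130 124 127 127 130 129 130 126 121 116 119 124
  129 132 132 132 132 134 128 129 127 127 128 127]]
[[311.511   307.95978 308.93948 309.36652 307.1337  309.07068 307.97916
  309.33032]
 [308.94974 308.24063 308.57217 338.7977  342.8624  335.88168 308.24268
  308.07062]
 [309.61057 309.98105 321.72522 330.79132 331.47653 323.41586 309.03503
  308.85272]
 [310.21878 309.51404 312.07632 319.83136 320.50772 313.72552 309.38385
  310.19916]
 [376.13135 310.65668 311.3234  311.56982 311.41852 310.51025 310.89987
  310.20538]]
[447.13381175 -68.32064302  62.        ]
knob [ 450.41014706 -309.68584238   96.        ]
```

```bash
python3 -m inch '[{"rot":[0,0,0],"translation":[-0.07,0.74,-0.1],"hand":50},{"rot":[0,0,0],"translation":[-0.07,0.74,-0.1],"hand":50},{"rot":[0,0,0],"translation":[-0.07,0.74,-0.1],"hand":50},{"rot":[0,0,0],"translation":[-0.07,0.74,-0.1],"hand":50},{"rot":[0,0,0],"translation":[-0.07,0.74,-0.1],"hand":50},{"rot":[0,0,0],"translation":[-0.07,0.74,-0.1],"hand":50},{"rot":[0,0,0],"translation":[-0.07,0.74,-0.1],"hand":50},{"rot":[0,0,0],"translation":[-0.07,0.74,-0.1],"hand":50},{"rot":[0,0,0],"translation":[0,0,0],"hand":50},{"rot":[0,0,0],"translation":[0,0,0],"hand":50},{"rot":[0,0,0],"translation":[0,0,0],"hand":50},{"rot":[0,0,0],"translation":[0,0,0],"hand":50}]'
python3 - <<'E'
from h import *
im,d,m=snap('wrist','w2');s=r.read_state();print(s['tool_pos'],s['ee_rot'])
v,u=np.mgrid[0:480,0:640];P=np.stack([(u-m['cx'])/m['fx']*d,(v-m['cy'])/m['fy']*d,d],-1)-m['t'];W=P@np.array(m['R'])
k=((im.max(2)<70)&(np.abs(W[...,2]-96)<4)&(d>0)&(v<330)).astype(np.uint8)
n,l,st,c=cv2.connectedComponentsWithStats(k)
for i in range(1,n):
    if st[i,4]>30: print(st[i],c[i],plane('wrist',*c[i],96,m),np.median(W[l==i],0))
s1=plane('scene',286,320.5,71)
E
```

```text
t: 7.45
tool_pos: [450.2, -309.9, 232.0]
ee_rot: [-0.0, 0.999, 0.047, -0.0]
contact_force: [-0.6, -1.1, -0.2]
finger_gap: 50.0
grip_force: 0.0
[ 450.17598839 -309.99441854  232.13910875] [-1.91189449e-04  9.98875843e-01  4.74026275e-02 -6.83354117e-05]
[307 231  24  25 462] [318.48917749 243.00865801] [ 446.7772818  -311.68576162   96.        ] [ 446.88957843 -311.66958131   96.01558755]
```

View pics/w2.png

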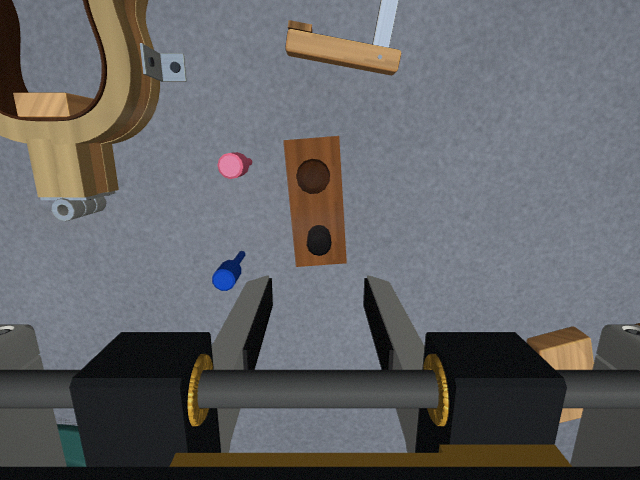

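The knob top is at (318,243), centred between the fingers. The awl is at (312,176), with the decoys off to the left. I'm going down on the pin.

```bash
python3 -m inch '[{"rot":[0,0,0],"translation":[-0.09,0.03,0.5],"hand":50},{"rot":[0,0,0],"translation":[0,0,0.5],"hand":50},{"rot":[0,0,0],"translation":[0,0,0.5],"hand":50},{"rot":[0,0,0],"translation":[0,0,0.5],"hand":50},{"rot":[0,0,0],"translation":[0,0,0.5],"hand":50},{"rot":[0,0,0],"translation":[0,0,0.4],"hand":50},{"rot":[0,0,0],"translation":[0,0,0.4],"hand":50},{"rot":[0,0,0],"translation":[0,0,0.3],"hand":50},{"rot":[0,0,0],"translation":[0,0,0],"hand":50},{"rot":[0,0,0],"translation":[0,0,0],"hand":50},{"rot":[0,0,0],"translation":[0,0,0],"hand":50}]'
python3 -m inch '[{"rot":[0,0,0],"translation":[0,0,0],"hand":20},{"rot":[0,0,0],"translation":[0,0,0],"hand":10},{"rot":[0,0,0],"translation":[0,0,0],"hand":5},{"rot":[0,0,0],"translation":[0,0,0],"hand":5},{"rot":[0,0,0],"translation":[0,0,0],"hand":5},{"rot":[0,0,0],"translation":[0,0,0],"hand":5},{"rot":[0,0,0],"translation":[0,0,0],"hand":5},{"rot":[0,0,0],"translation":[0,0,0],"hand":5}]'
```

```text
t: 8.42
tool_pos: [446.8, -312.9, 89.1]
ee_rot: [0.0, 0.999, 0.047, 0.0]
contact_force: [-0.4, -0.1, 0.7]
finger_gap: 50.0
grip_force: 0.0
t: 9.08
tool_pos: [446.3, -312.6, 88.4]
ee_rot: [-0.0, 0.999, 0.047, -0.0]
contact_force: [-1.8, 3.1, 6.0]
finger_gap: 21.3
grip_force: 29.9
```

```bash
python3 -m inch '[{"rot":[0,0,0],"translation":[0,0,-0.15],"hand":5},{"rot":[0,0,0],"translation":[0,0,-0.3],"hand":5},{"rot":[0,0,0],"translation":[0,0,-0.4],"hand":5},{"rot":[0,0,0],"translation":[0,0,-0.5],"hand":5},{"rot":[0,0,0],"translation":[0,0,-0.5],"hand":5},{"rot":[0,0,0],"translation":[0,0,-0.5],"hand":5},{"rot":[0,0,0],"translation":[0,0,-0.2],"hand":5},{"rot":[0,0,0],"translation":[0,0,0],"hand":5}]'
python3 -m inch '[{"rot":[0,0,0],"translation":[0.02,-0.3,0],"hand":5},{"rot":[0,0,0],"translation":[0.06,-0.6,0],"hand":5},{"rot":[0,0,0],"translation":[0.06,-0.66,0],"hand":5},{"rot":[0,0,0],"translation":[0.07,-0.7,0],"hand":5},{"rot":[0,0,0],"translation":[0.07,-0.7,0],"hand":5},{"rot":[0,0,0],"translation":[0.07,-0.7,0],"hand":5},{"rot":[0,0,0],"translation":[0.07,-0.7,0],"hand":5},{"rot":[0,0,0],"translation":[0.06,-0.7,0],"hand":5},{"rot":[0,0,0],"translation":[0.06,-0.6,0],"hand":5},{"rot":[0,0,0],"translation":[0.04,-0.4,0],"hand":5},{"rot":[0,0,0],"translation":[0,0,0],"hand":5},{"rot":[0,0,0],"translation":[0,0,0],"hand":5}]'
python3 -m inch '[{"rot":[0,0,0],"translation":[0,0,0.5],"hand":5},{"rot":[0,0,0],"translation":[0,0,0.3],"hand":5},{"rot":[0,0,0],"translation":[0,0,0],"hand":5},{"rot":[0,0,0],"translation":[0,0,0],"hand":5},{"rot":[0,0,0],"translation":[0,0,0],"hand":5}]'
python3 - <<'E'
from h import *
a,_,_=snap('wrist','w3');s=r.read_state();print(s['tool_pos'],s['ee_rot'])
b,_,_=snap('side','s3');c,_,_=snap('scene','c3')
f=lambda i,x0,y0,w,h,k:cv2.resize(i[y0:y0+h,x0:x0+w],None,fx=k,fy=k,interpolation=cv2.INTER_CUBIC)
o=np.zeros((600,800,3),np.uint8)
o[:300,:400]=f(a,250,180,133,100,3)[:300,:400] if False else cv2.resize(a[180:280,250:383],(400,300))
o[:300,400:]=cv2.resize(b[220:320,200:333],(400,300));o[300:,:400]=cv2.resize(c[140:240,230:363],(400,300))
cv2.imwrite('pics/crop3.png',o[:,:,::-1])
E
```

```text
t: 9.75
tool_pos: [447.0, -313.5, 192.5]
ee_rot: [0.001, 0.999, 0.046, 0.001]
contact_force: [0.2, -0.0, -0.5]
finger_gap: 21.6
grip_force: 29.9
t: 10.75
tool_pos: [446.1, -68.4, 189.4]
ee_rot: [-0.0, 0.999, 0.047, -0.001]
contact_force: [-0.9, -0.8, -0.8]
finger_gap: 21.4
grip_force: 29.9
t: 11.17
tool_pos: [446.9, -69.7, 158.6]
ee_rot: [-0.0, 0.999, 0.046, -0.0]
contact_force: [0.5, 0.3, 0.4]
finger_gap: 21.6
grip_force: 29.9
[447.05674875 -69.61117043 158.77520698] [5.15406841e-05 9.98930612e-01 4.62339181e-02 2.32687818e-04]
```

View pics/crop3.png

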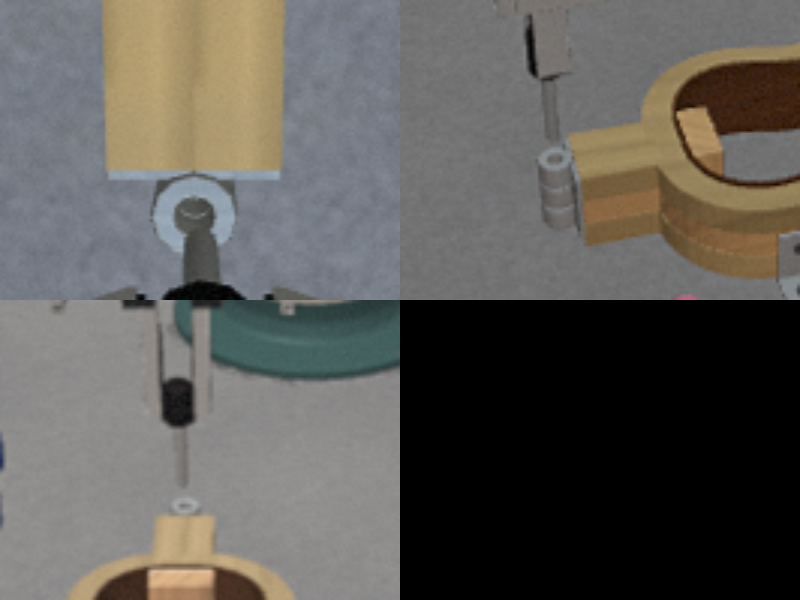

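The pin is held upright above the barrel mouth in all three views: wrist bore at crop (194,216), side tip (552,138) over bore (554,158), scene tip (183,486) over ring (184,505). I'm working out the remaining offset.

```bash
python3 - <<'E'
from h import *
zt=78.3
print('side tip',plane('side',250.7,266,zt),'bore',plane('side',251,272.5,62))
print('scene tip',plane('scene',291,202,zt),'bore',plane('scene',291.3,208.4,62))
im=np.load('w3.npz')['im']
g=cv2.cvtColor(im,cv2.COLOR_RGB2GRAY)
print('bore wrist',plane('wrist',250+194/3,180+215.5/3,62),'tip at tcp',plane('wrist',250+197/3,180+224/3,zt))
print(g[243:274,298:334])
E
```

```text
side tip [446.94035722 -69.00948417  78.3       ] bore [446.40595939 -68.90155644  62.        ]
scene tip [446.51339463 -67.80778831  78.3       ] bore [447.91763478 -67.38606918  62.        ]
bore wrist [447.26397208 -68.08538019  62.        ] tip at tcp [450.1280624  -68.66266135  78.3       ]
[[121 128 128 ... 130 132 125]
 [119 125 131 ... 134 133 130]
 [121 122 130 ... 135 134 135]
 ...
 [120 123 128 ... 129 130 129]
 [119 123 132 ... 130 125 125]
 [118 119 127 ... 127 130 123]]
```

```bash
python3 -m inch '[{"rot":[0,0,0],"translation":[0,-0.01,0.2],"hand":5},{"rot":[0,0,0],"translation":[0,0,0.2],"hand":5},{"rot":[0,0,0],"translation":[0,0,0.1],"hand":5},{"rot":[0,0,0],"translation":[0,0,0.1],"hand":5},{"rot":[0,0,0],"translation":[0,0,0],"hand":5},{"rot":[0,0,0],"translation":[0,0,0],"hand":5}]'
```

```text
t: 11.82
tool_pos: [446.7, -68.8, 134.0]
ee_rot: [-0.0, 0.999, 0.047, -0.0]
contact_force: [0.4, -0.1, -0.5]
finger_gap: 21.4
grip_force: 29.9
```

```bash
python3 -m inch '[{"rot":[0,0,0],"translation":[0,0,0.12],"hand":5},{"rot":[0,0,0],"translation":[0,0,0.12],"hand":5},{"rot":[0,0,0],"translation":[0,0,0.12],"hand":5},{"rot":[0,0,0],"translation":[0,0,0],"hand":5},{"rot":[0,0,0],"translation":[0,0,0],"hand":5}]'
python3 -m inch '[{"rot":[0,0,0],"translation":[0,0,0.12],"hand":5},{"rot":[0,0,0],"translation":[0,0,0.12],"hand":5},{"rot":[0,0,0],"translation":[0,0,0.12],"hand":5},{"rot":[0,0,0],"translation":[0,0,0.12],"hand":5},{"rot":[0,0,0],"translation":[0,0,0],"hand":5},{"rot":[0,0,0],"translation":[0,0,0],"hand":5}]'
```

```text
t: 12.23
tool_pos: [446.6, -68.9, 119.5]
ee_rot: [-0.0, 0.999, 0.046, -0.0]
contact_force: [-0.5, 1.3, -0.4]
finger_gap: 21.9
grip_force: 29.9
t: 12.73
tool_pos: [446.4, -68.8, 100.2]
ee_rot: [-0.0, 0.999, 0.047, -0.001]
contact_force: [-0.6, 1.9, -1.2]
finger_gap: 21.4
grip_force: 29.9
```

```bash
python3 -m inch '[{"rot":[0,0,0],"translation":[0,0,0.12],"hand":5},{"rot":[0,0,0],"translation":[0,0,0.12],"hand":5},{"rot":[0,0,0],"translation":[0,0,0.06],"hand":5},{"rot":[0,0,0],"translation":[0,0,0],"hand":5},{"rot":[0,0,0],"translation":[0,0,0],"hand":5}]'
python3 -m inch '[{"rot":[0,0,0],"translation":[0,0,0.05],"hand":5},{"rot":[0,0,0],"translation":[0,0,0.03],"hand":5},{"rot":[0,0,0],"translation":[0,0,0],"hand":5},{"rot":[0,0,0],"translation":[0,0,0],"hand":5},{"rot":[0,0,0],"translation":[0,0,0],"hand":5}]'
```

```text
t: 13.15
tool_pos: [446.6, -68.7, 88.4]
ee_rot: [-0.0, 0.999, 0.047, -0.0]
contact_force: [-1.0, 4.6, -3.4]
finger_gap: 21.5
grip_force: 29.9
t: 13.57
tool_pos: [447.1, -68.5, 86.2]
ee_rot: [0.0, 0.999, 0.047, 0.0]
contact_force: [-6.3, 8.2, 20.1]
finger_gap: 21.6
grip_force: 30.0
```

```bash
python3 -m inch '[{"rot":[0,0,0],"translation":[0,0,0],"hand":40},{"rot":[0,0,0],"translation":[0,0,0],"hand":60},{"rot":[0,0,0],"translation":[0,0,0],"hand":60},{"rot":[0,0,0],"translation":[0,0,0],"hand":60},{"rot":[0,0,0],"translation":[0,0,-0.2],"hand":60},{"rot":[0,0,0],"translation":[0,0,-0.4],"hand":90},{"rot":[0,0,0],"translation":[0,0,-0.5],"hand":90},{"rot":[0,0,0],"translation":[0,0,-0.5],"hand":90},{"rot":[0,0,0],"translation":[0,0,-0.5],"hand":90},{"rot":[0,0,0],"translation":[0,0,0],"hand":90},{"rot":[0,0,0],"translation":[0,0,0],"hand":90},{"rot":[0,0,0],"translation":[0,0,0],"hand":90}]'
python3 - <<'E'
from h import *
a,d,m=snap('wrist','w4');s=r.read_state();print(s['tool_pos'],s['ee_rot'],s['finger_gap'])
b,ds,ms=snap('side','s4')
v,u=np.mgrid[0:480,0:640];P=np.stack([(u-m['cx'])/m['fx']*d,(v-m['cy'])/m['fy']*d,d],-1)-m['t'];W=P@np.array(m['R'])
k=((a.max(2)<75)&(np.abs(W[...,2]-94)<6)&(d>0)&(np.hypot(W[...,0]-447,W[...,1]+68)<25)).astype(np.uint8)
n,l,st,c=cv2.connectedComponentsWithStats(k)
for i in range(1,n):
    if st[i,4]>30: print(st[i],plane('wrist',*c[i],94,m),np.median(W[l==i],0))
o=np.hstack([cv2.resize(a[150:350,200:430],(400,348)),cv2.resize(b[220:320,220:335],(400,348))])
cv2.imwrite('pics/crop4.png',o[:,:,::-1])
E
```

```text
t: 14.57
tool_pos: [446.6, -69.1, 169.3]
ee_rot: [0.0, 0.999, 0.046, -0.0]
contact_force: [-0.1, -1.1, -0.3]
finger_gap: 89.8
grip_force: 0.0
[446.37526584 -68.9380153  168.9900118 ] [-1.33122243e-04  9.98921320e-01  4.64324433e-02 -4.54293819e-04] 89.87634996326238
[301 244  31  31 731] [447.90341281 -68.62683755  94.        ] [447.93679437 -68.62222079  93.97460271]
```

View pics/crop4.png

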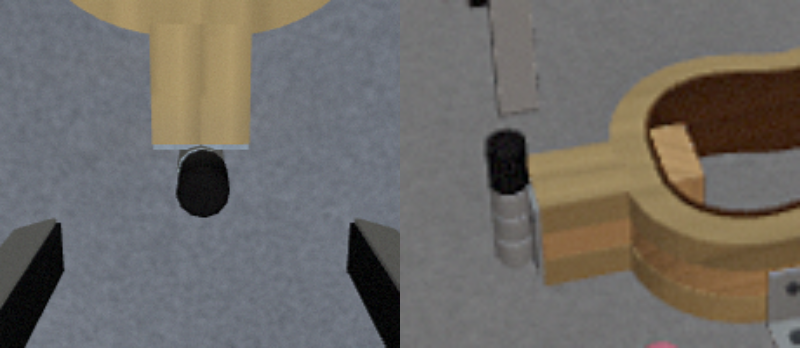

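The knob sits right on the barrel, at crop (203,185) in the wrist view and (507,160) in the side view, with its top at 94 mm. The pin is home and the mould is shut. Next I straddle the ears.

```bash
python3 -m inch '[{"rot":[0,0,0],"translation":[0.45,0,0],"hand":90},{"rot":[0,0,0],"translation":[0.5,0,0],"hand":90},{"rot":[0,0,0],"translation":[0,0,0],"hand":90},{"rot":[0,0,0],"translation":[0,0,0.5],"hand":90},{"rot":[0,0,0],"translation":[0,0,0.5],"hand":90},{"rot":[0,0,0],"translation":[0,0,0.5],"hand":90},{"rot":[0,0,0],"translation":[0,0,0.5],"hand":90},{"rot":[0,0,0],"translation":[0,0,0.4],"hand":90},{"rot":[0,0,0],"translation":[0,0,0.4],"hand":90},{"rot":[0,0,0],"translation":[0,0,0.3],"hand":90},{"rot":[0,0,0],"translation":[0,0,0],"hand":90},{"rot":[0,0,0],"translation":[0,0,0],"hand":90}]'
python3 -m inch '[{"rot":[0,0,0],"translation":[0,0,0],"hand":60},{"rot":[0,0,0],"translation":[0,0,0],"hand":50},{"rot":[0,0,0],"translation":[0,0,0],"hand":40},{"rot":[0,0,0],"translation":[0,0,0],"hand":20},{"rot":[0,0,0],"translation":[0,0,0],"hand":20},{"rot":[0,0,0],"translation":[0,0,0],"hand":20},{"rot":[0,0,0],"translation":[0,0,0],"hand":20},{"rot":[0,0,0],"translation":[0,0,0],"hand":20},{"rot":[0,0,0],"translation":[0,0,0],"hand":20}]'
```

```text
t: 15.67
tool_pos: [484.2, -65.1, 45.1]
ee_rot: [-0.0, 0.999, 0.047, -0.001]
contact_force: [0.4, -0.1, -0.2]
finger_gap: 90.4
grip_force: 0.0
t: 16.42
tool_pos: [484.5, -63.6, 45.5]
ee_rot: [-0.001, 0.999, 0.047, -0.0]
contact_force: [-1.9, 11.4, 4.0]
finger_gap: 43.8
grip_force: 30.0
```

```bash
python3 -m inch '[{"rot":[0,0,0],"translation":[0,-0.03,0],"hand":20},{"rot":[0,0,0],"translation":[0,0,0],"hand":20},{"rot":[0,0,0],"translation":[0,0,0],"hand":20},{"rot":[0,0,0],"translation":[0,0,0],"hand":20},{"rot":[0,0,0],"translation":[0,0,0],"hand":20},{"rot":[0,0,0],"translation":[0,0,0],"hand":20}]'
python3 - <<'E'
from h import *
a,d,m=snap('side','s5');b,e,n=snap('scene','c5')
o=np.hstack([cv2.resize(a[200:425,200:500],(400,300)),cv2.resize(b[140:365,100:400],(400,300))])
cv2.imwrite('pics/crop5.png',o[:,:,::-1])
E
```

```text
t: 16.92
tool_pos: [484.5, -63.5, 45.5]
ee_rot: [-0.0, 0.999, 0.047, 0.0]
contact_force: [-0.5, 6.1, 1.9]
finger_gap: 43.8
grip_force: 30.0
```

View pics/crop5.png

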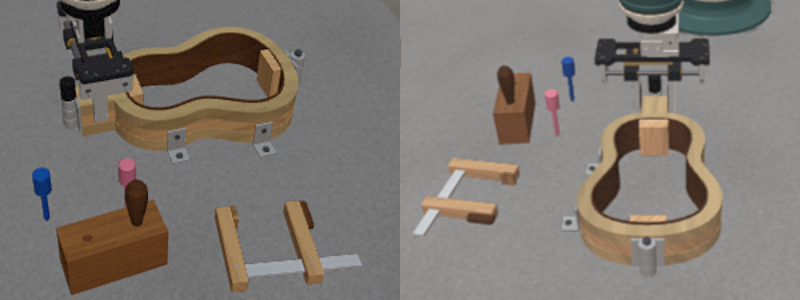

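The side view shows the gripper straddling the ears at crop (105,95), with the pin home at (68,95) and the mould shut. The awl, clamp and decoys have not moved, and the squeeze reads 30 N. I'm handing the job in.

```bash
python3 -c "
from plant import ticket
print(ticket.sign_off())"
```

```text
the job is handed in; nothing more can be done
None
```

The mould is shut, the lock pin is fully home in the barrel, and the gripper is still squeezing the ears at about 30 N, ready for your clamp; the job is handed in, but no verdict came back.

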